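# Fetch the round cutter from behind the spice jars

### The job

The round cookie cutter is on the wooden spice stand, behind the two jars that stand there. First clear both jars off the stand and stand them upright on the cork mat, then fetch the round cutter and lay it flat in the middle of the round marble slab, and only then put each jar back upright in the place on the stand that it came from. Do not move the star-shaped cutter beside it and do not let a jar tip over.

Things in the scene. Friction and masses are not known exactly. Their poses are not given: they have to be found in the camera images.
- spice_stand: Fixed wooden stand, board 150 mm (x) by 250 mm (y), top face 12 mm above the worktop; origin at worktop level under its centre, x away from the robot. Rail 20 mm above the board along the far edge, x +68 to +74 mm. Place discs: front row x -34, y -52 and +52 mm (the jars, either way round); back row x +22, same y (the cutters, either way round). Things start within 3 mm of their discs.
- cork_mat: Fixed cork mat, 150 mm (its x) by 180 mm (its y), 6 mm thick, flat on the worktop to the left or the right of the stand; the side area for the jars. Origin at the centre of its underside.
- marble_slab: Fixed round white marble slab, 136 mm across and 12 mm thick, flat on the worktop on the other side of the stand from the mat; goal for the round cutter. Origin at the centre of its underside.
- brown_jar: Loose spice jar on the stand, dark brown lid (greyish brown on top), upright, round, 44 mm across and 96 mm tall (lid the top 21 mm), about 0.11 kg. Origin at the centre of its underside, z up.
- white_jar: Loose spice jar on the stand, white lid with dark blue marks on top, upright, round, 47 mm across and 98 mm tall (lid the top 21 mm), about 0.11 kg. Origin at the centre of its underside, z up.
- round_cutter: Loose round metal cookie cutter, a ring 44 mm across and 23 mm tall. Origin at the centre of its underside, z up.
- star_cutter: Loose star-shaped metal cookie cutter, 53 by 59 mm and 23 mm tall, next to the round one in the back row; to be left where it is. Origin at the centre of its underside, z up.
Mind the look-alikes: they are no part of the job. There is more than one size of the marble_slab; the job needs the smaller.

How it is judged:
On the way, in this order (a step that is already met when the one before it is completed fails the run):
1. both jars stand upright and released on the cork mat, the round cutter still in its place on the stand (x of brown_jar in the frame of cork_mat between -0.06 and 0.06 m and y of brown_jar in the frame of cork_mat between -0.075 and 0.075 m and z of brown_jar in the frame of cork_mat between 0.001 and 0.011 m and linear speed of each of brown_jar, white_jar below 0.03 m/s and contact force between the fingers and brown_jar below 0.1 N and angle between each of brown_jar, white_jar's own z axis and vertical below 0.15 rad and x of white_jar in the frame of cork_mat between -0.06 and 0.06 m and y of white_jar in the frame of cork_mat between -0.075 and 0.075 m and z of white_jar in the frame of cork_mat between 0.001 and 0.011 m and contact force between the fingers and white_jar below 0.1 N and distance of round_cutter from where it was at the start of the episode below 0.03 m), for 0.2 s.
2. the round cutter lies released in the middle of the marble slab, both jars still on the cork mat (horizontal distance between round_cutter and marble_slab below 0.015 m and z of round_cutter in the frame of marble_slab between 0.007 and 0.017 m and linear speed of each of round_cutter, brown_jar, white_jar below 0.03 m/s and contact force between the fingers and round_cutter below 0.1 N and angle between each of round_cutter, brown_jar, white_jar's own z axis and vertical below 0.15 rad and x of brown_jar in the frame of cork_mat between -0.06 and 0.06 m and y of brown_jar in the frame of cork_mat between -0.075 and 0.075 m and z of brown_jar in the frame of cork_mat between 0.001 and 0.011 m and contact force between the fingers and brown_jar below 0.1 N and x of white_jar in the frame of cork_mat between -0.06 and 0.06 m and y of white_jar in the frame of cork_mat between -0.075 and 0.075 m and z of white_jar in the frame of cork_mat between 0.001 and 0.011 m and contact force between the fingers and white_jar below 0.1 N), for 0.2 s.
At the end, for the whole second after the job is handed in: Each jar stands upright and released, within 15 mm of where it was at the start; the round cutter lies flat and released on the marble slab within 15 mm of its centre; the star cutter is within 15 mm of its first place; all is at rest (distance of each of brown_jar, white_jar, star_cutter from where it was at the start of the episode below 0.015 m and linear speed of each of brown_jar, white_jar, round_cutter, star_cutter below 0.03 m/s and contact force between the fingers and brown_jar below 0.1 N and angle between each of brown_jar, white_jar, round_cutter's own z axis and vertical below 0.15 rad and contact force between the fingers and white_jar below 0.1 N and horizontal distance between round_cutter and marble_slab below 0.015 m and z of round_cutter in the frame of marble_slab between 0.007 and 0.017 m and contact force between the fingers and round_cutter below 0.1 N); the robot touches nothing.
It fails at once if the star cutter was moved by more than 15 mm (distance of star_cutter from where it was at the start of the episode above 0.015 m).
It fails at once if a jar tipped over (angle between any of brown_jar, white_jar's own z axis and vertical above 0.7 rad).
It also fails if it takes over 106 s, if anything falls off the work surface, if the arm or the gripper's body presses on something with over 40 N, if the wrist force passes 120 N, or if a joint passes its speed limit or range.

### The arm

A 7-joint arm with a two-finger parallel gripper is mounted at the origin on a cart in front of the work surface, level with it; the furniture and walls round the work are solid. World frame = base frame: x ahead of the robot, y to its left, z up, the work surface at z = 0. Lengths are in m, angles in rad, forces in N, time in s.
With the tool pointing down it reaches from about 0.4 to 0.875 m from the base axis. Payload 19.3 kg.
Tool frame: the origin (TCP) lies at the very end of the fingers, on their centre line; the grasp point (between the pads) lies 19 mm behind it; z points along the fingers, y is the line along which they close (so a half turn about z gives the same grasp; the last joint's range is limited). The gripper opens to 85 mm and grips with 20 to 120 N. Pads are 22 mm wide; open, the fingers measure 114 mm over their backs; the gripper's body (76 mm by 85 mm) begins 54 mm behind the grasp point. The pads swing forward as they close: fully open they stand 13 mm farther back than shut.
Start: joints at [-1.21, 0.521, -0.036, 1.599, 0.021, 1.021, -0.113], TCP at [0.261, 0.568, 0.231] pointing down, gripper open.
Joint ranges: [-2.91, 2.91], [-0.3, 2.13], [-1.5, 1.42], [0.17, 2.43], [-1.26, 4.41], [0.16, 1.93], [-2.52, 2.52]. Speed limits (rad/s): [1.89, 1.89, 2.39, 2.39, 3.01, 3.01, 3.01].

### API

Orientations are given as [roll, pitch, yaw] about the fixed x, y, z axes, in that order (R = Rz(yaw) Ry(pitch) Rx(roll)).
In Python, from workcell import monitor, viewer, bot gives the robot as it stands.
- The arm moves only by the tool move_arm, never from a script. Its arguments are lists of equal length, an entry for each row: "gripper": the opening, from 0 (shut) to 1 (fully open); "linear": the shift along the tool's x, y, z in cm, a list of three; "twist": the turn about the tool's z in degrees. A call has 1 to 8 rows; each row shifts and turns the commanded pose from where the row before left it, along the tool's axes as they then stand; what a row does not reach is not made up. A row lasts 1/10 s, in which the tool goes at most 50 mm and 8.59 degrees, less where a joint would pass 70% of its speed; a pose out of reach is approached as far as the arm can. A call with a gripper value outside its range is refused whole. The fingers move at their own pace and stop on an object; "squeeze" is the grip in N (left out, the last holds). Time passes only in rows, so rows that do not move let the fingers close. It gives the time, the measured TCP pose, the force, the opening and the grip force at its end, in the units of the state.
- monitor.observe(): the state, without advancing time (a new reading comes with each control period).
- viewer.grab_frame(name): name is "scene" or "side" or "wrist"; returns a dict with "img" (384x512x3 uint8, red, green, blue), "K" (3x3 intrinsics, pixels), "k1" (the pictures are not rectified: a ray, as slopes to the right and down, at radius r is drawn at 1 + k1 r^2 times it, then the intrinsics apply), "eye" and "rotation" of the camera in the world. Camera axes: x right, y up, looking along -z (the intrinsics and any distortion apply to the point x, -y, -z); pixel columns grow to the right and rows downward; lengths in m; the calibration is good to about 2 mm. A picture is of the moment at which its call begins. There is no depth.
- bot.job_done(): hands the job in; it is judged then, once.
The state is a dict: "clock": time; "qpos": joint angles; "qd": joint speeds; "joint_efforts": joint torques, N m; "position": TCP position; "tool_rot": TCP orientation; "force": force on the tool from outside, world axes, zero at the start; "moment": the same for the moment, N m; "grip_width": finger opening in m; "finger_force": force on a finger pad.
Only numpy, scipy, OpenCV 4.12 (cv2) and the standard library are available. Lean on these libraries where they do the work, as an engineer would, in place of code of your own. Each camera call takes 0.05 s, during which the arm holds its last target. There are 200 camera calls.

## Working session

There is one attempt and no reset: what is moved stays moved. The work goes in short steps, Python scripts to look and compute and a tool call to move; the robot and the scene stay as the last step left them, time stands still between calls to the robot, and variables do not carry over. Pictures are saved under pics/ and viewed, at most 14 in all, crops included, and the job is handed in when it is done.

Besides the shell and the picture viewer there is one more tool, called after "Call:" by a JSON object that holds its "name" and its "arguments". move_arm: Moves the arm, as the interface text tells. Its arguments: {"type":"object","properties":{"gripper":{"type":"array"},"linear":{"type":"array"},"twist":{"type":"array"},"squeeze":{"type":"number"}},"required":["gripper","linear","twist"]}

```bash
mkdir -p pics; ls; cat > h.py <<'E'
import numpy as np, cv2, pickle
from workcell import monitor, viewer, bot
def grab(name, out):
    f=viewer.grab_frame(name); pickle.dump(f,open(f'pics/{out}.pkl','wb'))
    cv2.imwrite(f'pics/{out}.png',f['img'][:,:,::-1]); return f
def load(o): return pickle.load(open(f'pics/{o}.pkl','rb'))
def ray(f,u,v):
    K=np.array(f['K']);d=np.array([(u-K[0,2])/K[0,0],(v-K[1,2])/K[1,1]]);s=d.copy()
    for _ in range(20): s=d/(1+f['k1']*(s@s))
    r=np.array(f['rotation'])@np.array([s[0],-s[1],-1]); return np.array(f['eye']),r
def atz(f,u,v,z):
    e,r=ray(f,u,v); return e+r*(z-e[2])/r[2]
def proj(f,p):
    K=np.array(f['K']);c=np.array(f['rotation']).T@(np.array(p)-f['eye']);s=np.array([c[0],-c[1]])/-c[2]
    s=s*(1+f['k1']*(s@s)); return s*[K[0,0],K[1,1]]+[K[0,2],K[1,2]]
def tri(obs):
    A=0;b=0
    for f,u,v in obs:
        e,r=ray(f,u,v);r=r/np.linalg.norm(r);P=np.eye(3)-np.outer(r,r);A=A+P;b=b+P@e
    return np.linalg.solve(A,b)
E
python3 - <<'E'
from h import *
a=grab('scene','s0');b=grab('side','d0')
for f in(a,b): print(np.round(f['eye'],3),np.round(f['rotation'],2).tolist(),f['k1'],np.array(f['K'])[[0,1],[0,1]])
print(monitor.observe())
cv2.imwrite('pics/v0.png',cv2.resize(np.vstack([a['img'],b['img']])[:,:,::-1],(400,600)) )
E
```

```text
pics
[-0.05  -0.488  0.812] [0.79, -0.02, -0.84] -0.08677829047477882 [383.14153965 383.14153965]
[ 0.38  -0.771  0.63 ] [0.95, 0.01, -0.23] -0.047646425997618695 [356.04841224 356.04841224]
{'clock': 0.1, 'qpos': array([-1.21018444,  0.52192317, -0.03631883,  1.59990949,  0.0212074 ,
        1.02111385, -0.11275613]), 'qd': array([ 0.00073864, -0.00215336,  0.00010887,  0.00087472, -0.00036236,
       -0.0004839 , -0.00137016]), 'joint_efforts': array([ 3.31240393e-03, -9.28484488e+01,  1.98421128e+00, -3.70536518e+01,
        1.81108428e-02,  5.34670689e-03,  9.17483391e-06]), 'position': array([0.26092315, 0.56761823, 0.23081772]), 'tool_rot': array([-3.14062708e+00,  7.76857188e-05,  2.71080935e+00]), 'force': array([ 0.11343421, -0.46668756, -0.18644381]), 'moment': array([0.03521234, 0.03617724, 0.0231081 ]), 'finger_force': 0.0, 'grip_width': 0.08550137947514432}
```

View pics/s0.png

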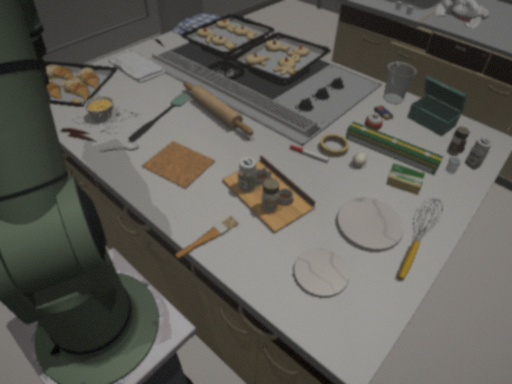

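View pics/d0.png

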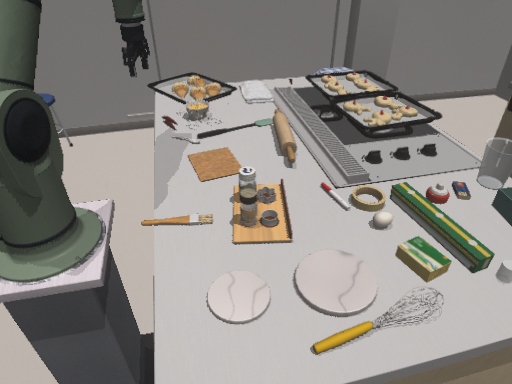

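Both views show the cork mat at scene (179,163) / side (215,163), the stand in the middle with the white-lid jar at left and the brown one at right, and the small slab at scene (321,272) / side (239,296). I'll take crops for detail.

```bash
python3 - <<'E'
from h import *
a,b=load('s0'),load('d0')
i=cv2.resize(a['img'][145:240,210:325],None,fx=6,fy=6,interpolation=2)[:,:,::-1]
j=cv2.resize(b['img'][155:250,220:300],None,fx=6,fy=6,interpolation=2)[:,:,::-1]
cv2.imwrite('pics/c0.png',i);cv2.imwrite('pics/c1.png',j)
E
```

```text
(no output)
```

View pics/c0.png

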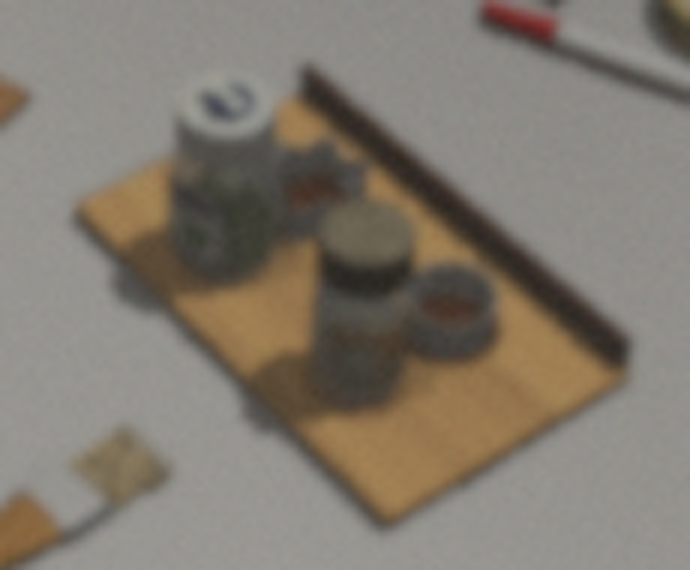

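View pics/c1.png

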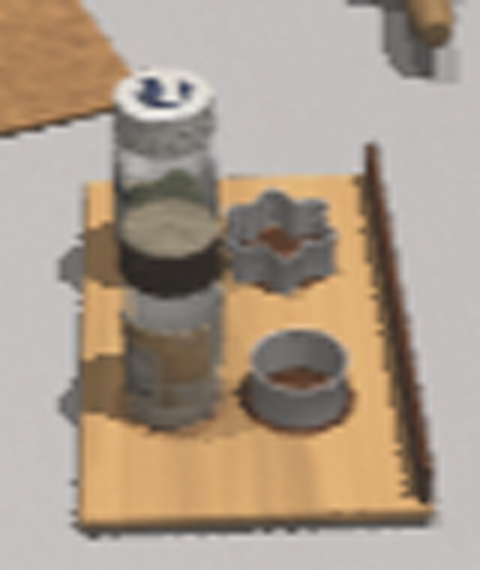

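In the crops the white lid is at scene (247.5,162.5) / side (247.2,172.8) and the brown lid at (271.2,183.8) / (248.2,192.7). The round cutter's rim is at (285.8,193.8) / (270,215), on the right behind the brown jar. The star is behind the white jar.

```bash
python3 - <<'E'
from h import *
a,b=load('s0'),load('d0')
for n,p,q in [('white',(247.5,162.5),(247.2,172.8)),('brown',(271.2,183.8),(248.2,192.7)),('cut',(285.8,193.8),(270,215)),('star',(210+313/6,145+182/6),(220+282/6,155+228/6))]:
    print(n,np.round(tri([(a,*p),(b,*q)]),4),np.round(atz(a,*p,.110 if n in('white','brown') else .035),4),np.round(atz(b,*q,.110 if n in('white','brown') else .035),4))
# stand corners (board top z .012)
for f,o,cs in [(a,(210,145),[(78,208),(385,520),(628,372)]),(b,(220,155),[(88,183),(82,520),(432,516)])]:
    for c in cs: print('stand',np.round(atz(f,o[0]+c[0]/6,o[1]+c[1]/6,.012),4))
# mat and slab segmentation
for nm,f,box,sb in [('s',a,(138,135,222,192),(285,240,358,302)),('d',b,(183,143,247,183),(200,265,278,326))]:
    x0,y0,x1,y1=box
    im=f['img'][y0:y1,x0:x1].astype(int); m=((im[:,:,0]-im[:,:,2])>45).astype(np.uint8)
    n,l,st,_=cv2.connectedComponentsWithStats(m);k=1+np.argmax(st[1:,4]);ys,xs=np.where(l==k)
    P=np.array([atz(f,u+x0,v+y0,.006)[:2] for u,v in zip(xs,ys)],np.float32)
    print('mat',nm,cv2.minAreaRect(P),P.mean(0))
    x0,y0,x1,y1=sb; im=f['img'][y0:y1,x0:x1]
    print('bg',im[2,2],im[(y1-y0)//2,(x1-x0)//2])
    lab=cv2.cvtColor(cv2.GaussianBlur(im,(3,3),0),cv2.COLOR_RGB2LAB).astype(int)
    d=np.abs(lab-lab[2,2]).sum(2);print('lab',lab[2,2],lab[(y1-y0)//2,(x1-x0)//2])
    cv2.imwrite(f'pics/sl_{nm}.png',cv2.resize(im[:,:,::-1],None,fx=5,fy=5,interpolation=2))
i=cv2.imread('pics/sl_s.png');j=cv2.imread('pics/sl_d.png');h=max(i.shape[0],j.shape[0])
c=np.hstack([cv2.copyMakeBorder(k,0,h-k.shape[0],0,0,0) for k in(i,j)]);print(i.shape,j.shape)
cv2.imwrite('pics/sl.png',c)
E
```

```text
Traceback (most recent call last):
  File "h.py", line 12, in atz
    e,r=ray(f,u,v); return e+r*(z-e[2])/r[2]
                                        ~^^^
IndexError: invalid index to scalar variable.
```

```bash
sed -i "s/^def grab/from scipy.spatial.transform import Rotation\ndef RM(f): return Rotation.from_euler('xyz',f['rotation']).as_matrix()\ndef grab/; s/np.array(f\['rotation'\])/RM(f)/" h.py
cat > m.py <<'E'
from h import *
a,b=load('s0'),load('d0')
for n,p,q in [('white',(247.5,162.5),(247.2,172.8)),('brown',(271.2,183.8),(248.2,192.7)),('cut',(285.8,193.8),(270,215)),('star',(210+313/6,145+182/6),(220+282/6,155+228/6))]:
    print(n,np.round(tri([(a,*p),(b,*q)]),4),np.round(atz(a,*p,.110 if n in('white','brown') else .035),4),np.round(atz(b,*q,.110 if n in('white','brown') else .035),4))
for f,o,cs in [(a,(210,145),[(78,208),(385,520),(628,372)]),(b,(220,155),[(88,183),(82,520),(432,516)])]:
    for c in cs: print('stand',np.round(atz(f,o[0]+c[0]/6,o[1]+c[1]/6,.012),4))
for nm,f,box,sb in [('s',a,(138,135,222,192),(285,240,358,302)),('d',b,(183,143,247,183),(200,265,278,326))]:
    x0,y0,x1,y1=box
    im=f['img'][y0:y1,x0:x1].astype(int); m=((im[:,:,0]-im[:,:,2])>45).astype(np.uint8)
    n,l,st,_=cv2.connectedComponentsWithStats(m);k=1+np.argmax(st[1:,4]);ys,xs=np.where(l==k)
    P=np.array([atz(f,u+x0,v+y0,.006)[:2] for u,v in zip(xs,ys)],np.float32)
    print('mat',nm,cv2.minAreaRect(P),P.mean(0))
    x0,y0,x1,y1=sb; im=f['img'][y0:y1,x0:x1]
    print('bg',im[2,2],im[(y1-y0)//2,(x1-x0)//2])
    cv2.imwrite(f'pics/sl_{nm}.png',cv2.resize(im[:,:,::-1],None,fx=5,fy=5,interpolation=2))
i=cv2.imread('pics/sl_s.png');j=cv2.imread('pics/sl_d.png');h=max(i.shape[0],j.shape[0])
c=np.hstack([cv2.copyMakeBorder(k,0,h-k.shape[0],0,0,0) for k in(i,j)]);print(i.shape,j.shape)
cv2.imwrite('pics/sl.png',c)
E
python3 m.py
```

```text
white [0.5423 0.0477 0.0994] [0.5369 0.0425 0.11  ] [0.5367 0.0268 0.11  ]
brown [ 0.522  -0.0557  0.1043] [ 0.5176 -0.059   0.11  ] [ 0.5203 -0.0638  0.11  ]
cut [ 0.5773 -0.068   0.0317] [ 0.5757 -0.069   0.035 ] [ 0.5754 -0.0731  0.035 ]
star [0.5951 0.0355 0.0261] [0.5872 0.0291 0.035 ] [0.5923 0.0243 0.035 ]
stand [0.5117 0.1178 0.012 ]
stand [ 0.4646 -0.1205  0.012 ]
stand [ 0.6095 -0.1484  0.012 ]
stand [0.5143 0.1157 0.012 ]
stand [ 0.4681 -0.1263  0.012 ]
stand [ 0.6103 -0.1576  0.012 ]
mat s ((0.47331732511520386, 0.2802596688270569), (0.1441415250301361, 0.17487837374210358), 9.89698314666748) [0.47110608 0.27707106]
bg [151 149 145] [153 148 142]
mat d ((0.47363075613975525, 0.27527499198913574), (0.14959700405597687, 0.18193137645721436), 9.71467113494873) [0.47201028 0.27097815]
bg [200 195 194] [213 204 201]
(310, 365, 3) (305, 390, 3)
```

View pics/sl.png

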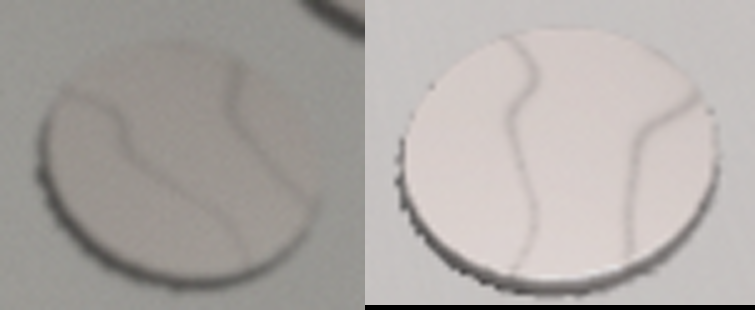

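The slab's ellipse centre is at scene (321.8,272.2) / side (239,295.6). The stand's yaw is about -11.2°. I'll move above the stand for a wrist look.

Call:
{"name": "move_arm", "arguments": {"gripper": [1, 1, 1, 1, 1, 1, 1, 1], "linear": [[0, 0, -3.5], [0, 0, -3.5], [-2.5, -3.4, 0], [-2.5, -3.4, 0], [-2.5, -3.4, 0], [-2.5, -3.4, 0], [-2.5, -3.4, 0], [-2.5, -3.4, 0]], "twist": [-6.8, -6.8, 0, 0, 0, 0, 0, 0], "squeeze": 30}}

```text
clock: 0.9
position: [0.3694, 0.3371, 0.3012]
tool_rot: [-3.141, -0.0, 2.948]
force: [1.3, -0.5, -0.4]
grip_width: 0.0855
finger_force: 0.0
```

Call:
{"name": "move_arm", "arguments": {"gripper": [1, 1, 1, 1, 1, 1, 1, 1], "linear": [[-2.5, -3.4, 0], [-2.5, -3.4, 0], [-2.5, -3.4, 0], [-2.5, -3.4, 0], [-2.5, -3.4, 0], [-2.5, -3.4, 0], [-2.5, -3.4, 0], [-2.5, -3.4, 0]], "twist": [0, 0, 0, 0, 0, 0, 0, 0]}}

```text
clock: 1.7
position: [0.5133, 0.0318, 0.3013]
tool_rot: [-3.142, -0.0, 2.948]
force: [1.1, 0.8, -0.1]
grip_width: 0.0856
finger_force: 0.0
```

```bash
cat >> h.py <<'E'
def to(p,yaw=None):
    """print shift along tool axes (cm) and twist (deg) from measured pose"""
    s=monitor.observe(); R=Rotation.from_euler('xyz',s['tool_rot']).as_matrix()
    print('at',np.round(s['position'],4),np.round(s['tool_rot'],3),'shift cm',np.round(100*R.T@(np.array(p)-s['position']),2),end=' ')
    print('twist',None if yaw is None else round(-np.degrees(yaw-s['tool_rot'][2]),2))
E
python3 - <<'E'
from h import *
a,b=load('s0'),load('d0')
print('slab',atz(a,321.8,272.2,.012),atz(b,239,295.6,.012),tri([(a,321.8,272.2),(b,239,295.6)]))
w=grab('wrist','w1');print(w['eye'],w['rotation'],w['K'][0][0])
to([.53,-.01,.3])
cv2.imwrite('pics/w1b.png',w['img'][:,:,::-1])
E
```

```text
slab [ 0.44728824 -0.28583481  0.012     ] [ 0.45009324 -0.29133351  0.012     ] [ 0.45151344 -0.28438419  0.00403423]
[0.43322422 0.047281   0.44417193] [-3.19862371e-01  1.04994634e-03  1.37594384e+00] 273.1970666699982
at [0.5153 0.0252 0.3013] [-3.139e+00  1.000e-03  2.942e+00] shift cm [-2.14 -3.16  0.14] twist None
```

View pics/w1.png

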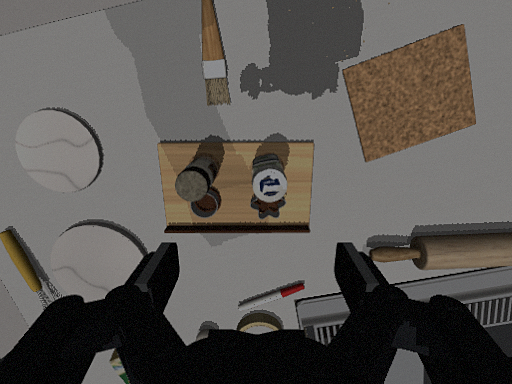

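The wrist view shows the brown lid near (194,185), the white lid at (269,184), the round cutter at (205,203) and the star at (267,206). The slab is at (58,150) and the mat has corners (463,25), (476,125), (366,160) and (343,71).

```bash
python3 - <<'E'
from h import *
w=grab('wrist','w2');f0=load('w1')
print(w['eye'],f0['eye'])
c=w['img'][125:245,150:330]; cv2.imwrite('pics/w2c.png',cv2.resize(c,None,fx=4.4,fy=4.4,interpolation=2)[:,:,::-1])
s=w['img'][95:210,0:125]; 
cv2.imwrite('pics/w2s.png',cv2.resize(s,None,fx=5,fy=5,interpolation=2)[:,:,::-1])
E
```

```text
[0.43515276 0.04158586 0.44407764] [0.43322422 0.047281   0.44417193]
```

View pics/w2c.png

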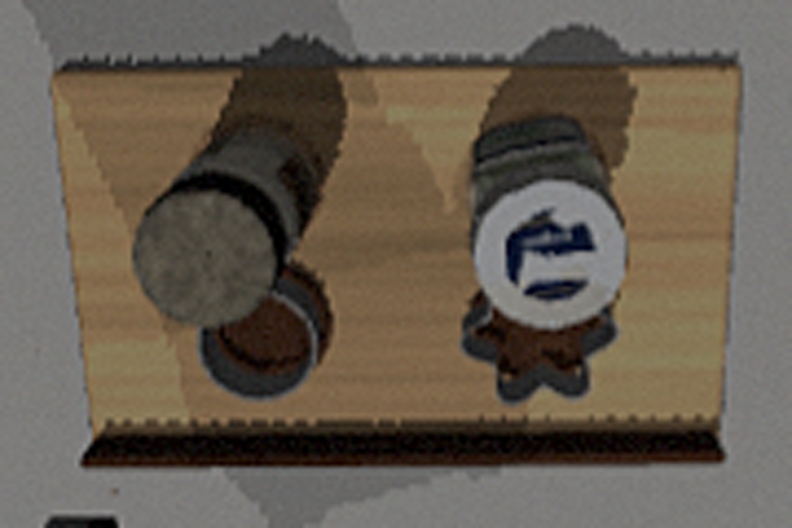

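View pics/w2s.png

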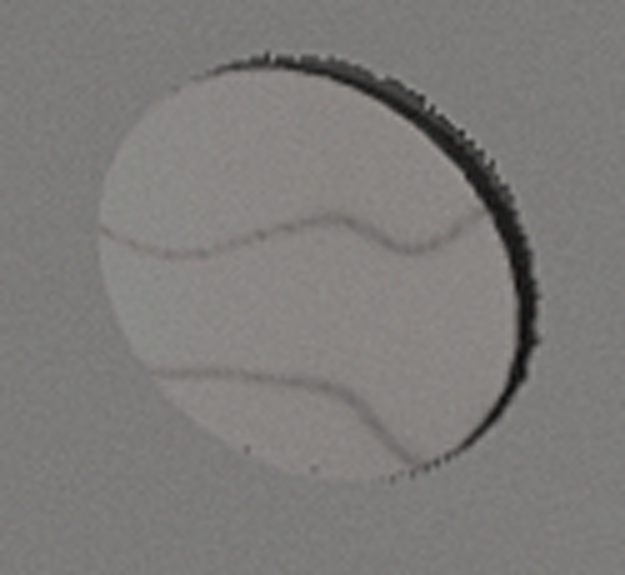

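Crop readings in full-image pixels: brown lid (197.0,183.0), white lid (275,183), round cutter rim (209.1,202.3), slab (61.8,150). The front corners of the board are (162.5,141.4) and (318.4,140.5).

```bash
python3 - <<'E'
from h import *
a,b,w=load('s0'),load('d0'),load('w2')
for n,p,q,r,z in [('white',(247.5,162.5),(247.2,172.8),(275,183),.11),('brown',(271.2,183.8),(248.2,192.7),(197,183),.108),('cut',(285.8,193.8),(270,215),(209.1,202.3),.035),('slab',(321.8,272.2),(239,295.6),(61.8,150),.012)]:
    print(n,'w@z',np.round(atz(w,*r,z),4),'s@z',np.round(atz(a,*p,z),4),'sw',np.round(tri([(a,*p),(w,*r)]),4),'dw',np.round(tri([(b,*q),(w,*r)]),4))
for c in[(162.5,141.4),(318.4,140.5)]: print(atz(w,*c,.012))
# slab by circle outline in wrist image: fit centre from ellipse extremes
t=np.linspace(0,6.283,200)
def ext(f,c,r=.068): 
    P=np.array([proj(f,[c[0]+r*np.cos(k),c[1]+r*np.sin(k),.012]) for k in t]); return (P.min(0)+P.max(0))/2
from scipy.optimize import least_squares
for f,m in((w,(61.8,150)),(a,(321.8,272.2)),(b,(239,295.6))): print('slab c',least_squares(lambda c:ext(f,c)-m,[.45,-.29]).x)
m=((w['img'][...,0].astype(int)-w['img'][...,2])>20).astype(np.uint8);m[:,:335]=0;m[170:]=0
n,l,st,_=cv2.connectedComponentsWithStats(m);k=1+np.argmax(st[1:,4]);ys,xs=np.where(l==k)
P=np.array([atz(w,u,v,.006)[:2] for u,v in zip(xs,ys)],np.float32);print('mat',cv2.minAreaRect(P))
E
```

```text
white w@z [0.5395 0.0435 0.11  ] s@z [0.5369 0.0425 0.11  ] sw [0.5396 0.0439 0.1077] dw [0.5414 0.0436 0.0995]
brown w@z [ 0.5202 -0.0549  0.108 ] s@z [ 0.5193 -0.0578  0.108 ] sw [ 0.5213 -0.0559  0.1051] dw [ 0.5215 -0.056   0.1042]
cut w@z [ 0.5738 -0.0654  0.035 ] s@z [ 0.5757 -0.069   0.035 ] sw [ 0.5763 -0.0671  0.0321] dw [ 0.5765 -0.0669  0.0295]
slab w@z [ 0.4476 -0.2815  0.012 ] s@z [ 0.4473 -0.2858  0.012 ] sw [ 0.4484 -0.2847  0.0087] dw [ 0.4493 -0.2864  0.0057]
[ 0.46730129 -0.11771834  0.012     ]
[0.5149231  0.12347417 0.012     ]
slab c [ 0.45062744 -0.28259764]
slab c [ 0.44989331 -0.28387547]
slab c [ 0.45110405 -0.28669629]
mat ((0.47508302330970764, 0.27985239028930664), (0.1492886245250702, 0.17975127696990967), 9.20296573638916)
```

```bash
python3 - <<'E'
from h import *
to([.540,.0437,.15],np.pi-.195)
E
```

```text
at [0.5142 0.0282 0.3011] [-3.140e+00  1.000e-03  2.942e+00] shift cm [-2.22  2.06 15.1 ] twist -0.28
```

Call:
{"name": "move_arm", "arguments": {"gripper": [1, 1, 1, 1, 1, 1], "linear": [[-2.2, 2.0, 3], [0, 0, 4], [0, 0, 4], [0, 0, 4], [0, 0, 0], [0, 0, 0]], "twist": [0, 0, 0, 0, 0, 0]}}

```text
clock: 2.4
position: [0.5384, 0.0489, 0.152]
tool_rot: [-3.141, -0.001, 2.948]
force: [0.1, -0.2, -0.2]
grip_width: 0.085
finger_force: 0.0
```

```bash
python3 - <<'E'
from h import *
to([.540,.0437,.055],np.pi-.195)
w=grab('wrist','w3'); to([.540,.0437,.055],np.pi-.195)
print(w['eye'])
E
```

```text
at [0.5384 0.0489 0.152 ] [-3.141e+00 -1.000e-03  2.948e+00] shift cm [-0.26 -0.48  9.7 ] twist 0.08
at [0.5391 0.049  0.1529] [3.141e+00 1.000e-03 2.948e+00] shift cm [-0.18 -0.51  9.79] twist 0.08
[0.45845419 0.0644333  0.29490926]
```

View pics/w3.png

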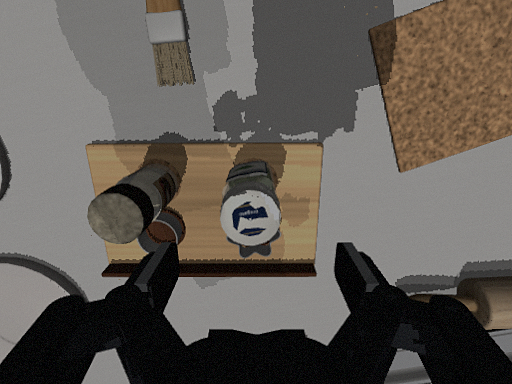

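The white lid is centred at about (251,217) and the brown lid at about (116,217).

```bash
python3 - <<'E'
from h import *
w=load('w3'); print(atz(w,251,217,.11),atz(w,116,217,.108),atz(w,162,231,.035)); print(tri([(w,251,217),(load('w2'),275,183)]))
E
```

```text
[0.53824093 0.04441886 0.11      ] [ 0.51965712 -0.05505989  0.108     ] [ 0.56827957 -0.05930103  0.035     ]
[0.54238048 0.0434833  0.10061576]
```

Call:
{"name": "move_arm", "arguments": {"gripper": [1, 1, 1, 1, 1, 0, 0, 0], "linear": [[-0.2, -0.5, 0], [0, 0, 3], [0, 0, 3.5], [0, 0, 3.2], [0, 0, 0], [0, 0, 0], [0, 0, 0], [0, 0, 0]], "twist": [0, 0, 0, 0, 0, 0, 0, 0], "squeeze": 30}}

```text
clock: 3.25
position: [0.5406, 0.0436, 0.0564]
tool_rot: [3.141, 0.003, 2.948]
force: [-4.6, -1.0, 24.2]
grip_width: 0.0476
finger_force: 26.8
```

Call:
{"name": "move_arm", "arguments": {"gripper": [0, 0, 0, 0], "linear": [[0, 0, 0], [0, 0, 0], [0, 0, 0], [0, 0, 0]], "twist": [0, 0, 0, 0]}}

```text
clock: 3.65
position: [0.5406, 0.0436, 0.0565]
tool_rot: [3.141, 0.003, 2.948]
force: [-3.1, -0.7, 16.0]
grip_width: 0.0476
finger_force: 28.3
```

Call:
{"name": "move_arm", "arguments": {"gripper": [0, 0, 0, 0, 0, 0, 0, 0], "linear": [[0, 0, -2], [0, 0, -4], [0, 0, -4], [0.7, 1.6, 0], [1.4, 3, 0], [1.8, 3.6, 0], [1.8, 3.6, 0], [1.8, 3.6, 0]], "twist": [0, 0, 0, 0, 0, 0, 0, 0]}}

```text
clock: 4.45
position: [0.4952, 0.2107, 0.1557]
tool_rot: [3.14, 0.001, 2.948]
force: [0.3, -0.4, -0.7]
grip_width: 0.0477
finger_force: 31.8
```

Call:
{"name": "move_arm", "arguments": {"gripper": [0, 0, 0, 0, 0, 0], "linear": [[1.8, 3.6, 0], [1.6, 3.6, 0], [1.4, 2.9, 0], [0, 0, 2], [0, 0, 4], [0, 0, 0]], "twist": [0, 0, 0, 0, 0, 0]}}

```text
clock: 5.05
position: [0.4659, 0.3166, 0.092]
tool_rot: [-3.138, -0.003, 2.949]
force: [-0.8, 0.1, -0.8]
grip_width: 0.0473
finger_force: 31.9
```

```bash
python3 - <<'E'
from h import *
to([.468,.321,.051],np.pi-.195)
E
```

```text
at [0.4659 0.3166 0.092 ] [-3.138e+00 -3.000e-03  2.949e+00] shift cm [-0.13  0.49  4.09] twist 0.13
```

Call:
{"name": "move_arm", "arguments": {"gripper": [0, 0, 0, 0, 0], "linear": [[-0.1, 0.5, 1.5], [0, 0, 1.5], [0, 0, 0.8], [0, 0, 0.2], [0, 0, 0]], "twist": [0, 0, 0, 0, 0]}}

```text
clock: 5.55
position: [0.4697, 0.3221, 0.0544]
tool_rot: [-3.141, -0.0, 2.948]
force: [-0.5, 0.2, -1.1]
grip_width: 0.0477
finger_force: 31.9
```

Call:
{"name": "move_arm", "arguments": {"gripper": [0, 0, 0, 0], "linear": [[0, 0, 0.2], [0, 0, 0.2], [0, 0, 0], [0, 0, 0]], "twist": [0, 0, 0, 0]}}

```text
clock: 5.95
position: [0.4698, 0.3224, 0.0506]
tool_rot: [3.141, 0.0, 2.948]
force: [-1.1, 1.0, 4.3]
grip_width: 0.0476
finger_force: 32.3
```

Call:
{"name": "move_arm", "arguments": {"gripper": [0.85, 0.85, 0.85, 0.85, 0.85, 0.85, 0.85, 0.85], "linear": [[0, 0, 0], [0, 0, 0], [0, 0, 0], [0, 0, -2], [0, 0, -4], [0, 0, -4], [0, 0, -4], [0, 0, 0]], "twist": [0, 0, 0, 0, 0, 0, 0, 0]}}

```text
clock: 6.75
position: [0.4715, 0.3234, 0.1952]
tool_rot: [3.136, 0.004, 2.948]
force: [0.6, 0.2, 0.0]
grip_width: 0.0726
finger_force: 0.0
```

```bash
python3 - <<'E'
from h import *
grab('wrist','w4');to([.5205,-.0558,.055],np.pi-.195)
E
```

```text
at [0.4706 0.3229 0.1927] [3.138e+00 3.000e-03 2.948e+00] shift cm [-12.15 -36.25  13.68] twist 0.08
```

View pics/w4.png

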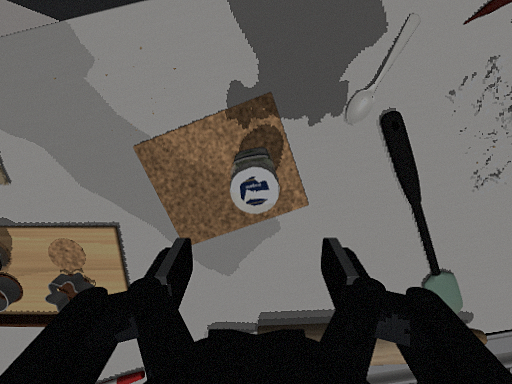

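The white jar stands upright on the mat with its lid at (255,190), and there is room to its left. Next is the brown jar.

Call:
{"name": "move_arm", "arguments": {"gripper": [1, 1, 1, 1, 1, 1, 1, 1], "linear": [[-0.8, -2.4, 0], [-1.4, -4.2, 0], [-1.5, -4.5, 0], [-1.5, -4.5, 0], [-1.5, -4.5, 0], [-1.5, -4.5, 0], [-1.5, -4.5, 0], [-1.4, -4.2, 0]], "twist": [0, 0, 0, 0, 0, 0, 0, 0]}}

```text
clock: 7.6
position: [0.5141, -0.0282, 0.1896]
tool_rot: [-3.141, -0.001, 2.948]
force: [0.4, 0.4, 0.1]
grip_width: 0.0853
finger_force: 0.0
```

Call:
{"name": "move_arm", "arguments": {"gripper": [1, 1, 1, 1], "linear": [[-1.0, -3.0, 0], [0, 0, 3], [0, 0, 1], [0, 0, 0]], "twist": [0, 0, 0, 0]}}

```text
clock: 8.0
position: [0.5174, -0.0567, 0.1486]
tool_rot: [-3.141, -0.004, 2.949]
force: [-0.3, -0.3, 1.6]
grip_width: 0.0855
finger_force: 0.0
```

```bash
python3 - <<'E'
from h import *
to([.5205,-.0558,.055],np.pi-.195)
w=grab('wrist','w5'); c=w['img'].copy()
p=proj(w,[.5205,-.0558,.108]);q=proj(w,[.576,-.067,.035]);print(p,q)
cv2.imwrite('pics/w5.png',cv2.resize(c[120:310,150:370],None,fx=3.5,fy=3.5)[:,:,::-1])
E
```

```text
at [ 0.5174 -0.0567  0.1486] [-3.141 -0.004  2.949] shift cm [-0.32  0.15  9.36] twist 0.13
[259.04072434 220.59786408] [258.0688047  240.82693587]
```

View pics/w5.png

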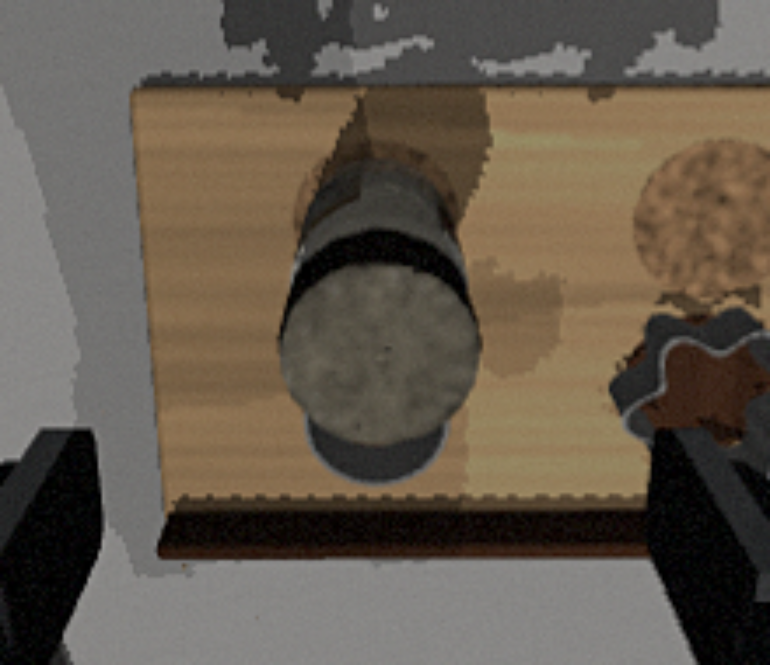

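The brown lid is at (258.6,220.9), where the prediction was (259.0,220.6). The cutter also lies where predicted.

Call:
{"name": "move_arm", "arguments": {"gripper": [1, 1, 1, 1, 1, 0, 0, 0], "linear": [[-0.3, 0.1, 0], [0, 0, 3], [0, 0, 3.5], [0, 0, 2.8], [0, 0, 0], [0, 0, 0], [0, 0, 0], [0, 0, 0]], "twist": [0, 0, 0, 0, 0, 0, 0, 0], "squeeze": 30}}

```text
clock: 8.85
position: [0.5227, -0.0568, 0.0588]
tool_rot: [3.141, 0.002, 2.948]
force: [-0.4, 1.2, 1.7]
grip_width: 0.0441
finger_force: 1.2
```

Call:
{"name": "move_arm", "arguments": {"gripper": [0, 0, 0], "linear": [[0, 0, 0], [0, 0, 0], [0, 0, 0]], "twist": [0, 0, 0]}}

```text
clock: 9.15
position: [0.5228, -0.0568, 0.0589]
tool_rot: [3.141, 0.002, 2.948]
force: [-0.8, 0.9, 13.4]
grip_width: 0.0425
finger_force: 28.7
```

Call:
{"name": "move_arm", "arguments": {"gripper": [0, 0, 0, 0, 0, 0, 0, 0], "linear": [[0, 0, -2], [0, 0, -4], [0, 0, -4], [0.6, 1.7, 0], [1.1, 3.2, 0], [1.4, 4.1, 0], [1.4, 4.1, 0], [1.4, 4.1, 0]], "twist": [0, 0, 0, 0, 0, 0, 0, 0]}}

```text
clock: 9.95
position: [0.4967, 0.1249, 0.1584]
tool_rot: [3.141, 0.001, 2.948]
force: [1.1, 0.5, -1.3]
grip_width: 0.0424
finger_force: 31.1
```

Call:
{"name": "move_arm", "arguments": {"gripper": [0, 0, 0, 0, 0, 0, 0, 0], "linear": [[1.4, 4.1, 0], [1.2, 3.5, 0], [0.8, 2.5, 0], [0.4, 0.7, 0], [0, 0, 2], [0, 0, 4], [0, 0, 0], [0, 0, 0]], "twist": [0, 0, 0, 0, 0, 0, 0, 0]}}

```text
clock: 10.75
position: [0.4805, 0.2358, 0.0981]
tool_rot: [-3.141, -0.0, 2.947]
force: [0.8, -0.2, -0.7]
grip_width: 0.0424
finger_force: 31.2
```

```bash
python3 - <<'E'
from h import *
to([.482,.237,.0529],np.pi-.195)
E
```

```text
at [0.4805 0.2358 0.0981] [-3.141 -0.     2.947] shift cm [-0.12  0.15  4.52] twist 0.04
```

Call:
{"name": "move_arm", "arguments": {"gripper": [0, 0, 0, 0, 0, 0, 0, 0], "linear": [[0, 0, 1.5], [0, 0, 1.5], [0, 0, 0.9], [0, 0, 0.2], [0, 0, 0.2], [0, 0, 0.2], [0, 0, 0], [0, 0, 0]], "twist": [0, 0, 0, 0, 0, 0, 0, 0]}}

```text
clock: 11.55
position: [0.4808, 0.2367, 0.053]
tool_rot: [3.141, 0.001, 2.948]
force: [-0.2, 0.8, 7.0]
grip_width: 0.0421
finger_force: 31.7
```

Contact felt; I'll release, lift away and look.

Call:
{"name": "move_arm", "arguments": {"gripper": [0.8, 0.8, 0.8, 0.8, 0.8, 0.8, 0.8, 0.8], "linear": [[0, 0, 0], [0, 0, 0], [0, 0, 0], [0, 0, -2], [0, 0, -4], [0, 0, -4], [0, 0, -4], [0, 0, 0]], "twist": [0, 0, 0, 0, 0, 0, 0, 0]}}

```text
clock: 12.35
position: [0.4823, 0.2374, 0.197]
tool_rot: [3.137, 0.005, 2.948]
force: [0.9, 0.4, -0.3]
grip_width: 0.0688
finger_force: 0.0
```

```bash
python3 - <<'E'
from h import *
grab('wrist','w6');to([.576,-.067,.018],np.pi-.195)
E
```

```text
at [0.4813 0.2371 0.1946] [3.139e+00 3.000e-03 2.948e+00] shift cm [-15.09 -28.07  17.62] twist 0.09
```

View pics/w6.png

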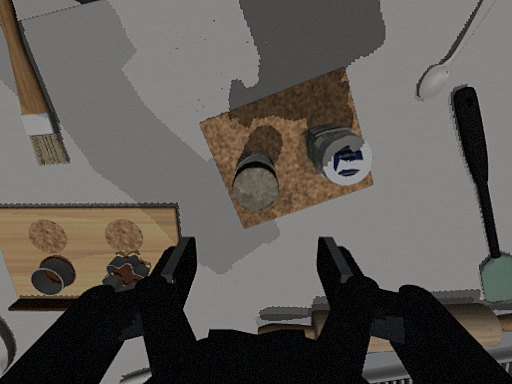

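Both jars stand upright on the mat, brown at (256,187) and white at (345,160). Now the cutter.

Call:
{"name": "move_arm", "arguments": {"gripper": [1, 1, 1, 1, 1, 1, 1, 1], "linear": [[-1.2, -2.2, 0], [-2.1, -3.9, 0], [-2.2, -4.1, 0], [-2.2, -4.1, 0], [-2.2, -4.1, 0], [-2.2, -4.1, 0], [-1.8, -3.4, 0], [-1.2, -2.2, 0]], "twist": [0, 0, 0, 0, 0, 0, 0, 0]}}

```text
clock: 13.2
position: [0.5743, -0.0716, 0.1913]
tool_rot: [-3.14, -0.001, 2.946]
force: [0.7, 1.2, -0.1]
grip_width: 0.0855
finger_force: 0.0
```

Call:
{"name": "move_arm", "arguments": {"gripper": [1, 1, 1, 1, 1, 1], "linear": [[0, 0, 3], [0, 0, 4], [0, 0, 4], [0, 0, 2], [0, 0, 0], [0, 0, 0]], "twist": [0, 0, 0, 0, 0, 0]}}

```text
clock: 13.8
position: [0.5743, -0.0684, 0.0623]
tool_rot: [-3.141, -0.001, 2.948]
force: [-0.0, 0.1, 0.0]
grip_width: 0.0851
finger_force: 0.0
```

```bash
python3 - <<'E'
from h import *
to([.576,-.067,.015],np.pi-.195)
w=grab('wrist','w7'); print(proj(w,[.576,-.067,.035]),proj(w,[.576,-.067,.012]))
c=cv2.resize(w['img'][150:384,110:410],None,fx=2.5,fy=2.5)[:,:,::-1].copy()
t=np.linspace(0,6.283,90)
P=[((proj(w,[.576+.022*np.cos(k),-.067+.022*np.sin(k),.035])-[110,150])*2.5).astype(int) for k in t]
for p in P: cv2.circle(c,tuple(int(v) for v in p),1,(0,255,0),-1)
cv2.imwrite('pics/w7.png',c)
E
```

```text
at [ 0.5743 -0.0684  0.0623] [-3.141e+00 -1.000e-03  2.948e+00] shift cm [-0.14  0.17  4.73] twist 0.08
[259.54477748 226.62048181] [259.24782612 213.38911226]
```

View pics/w7.png

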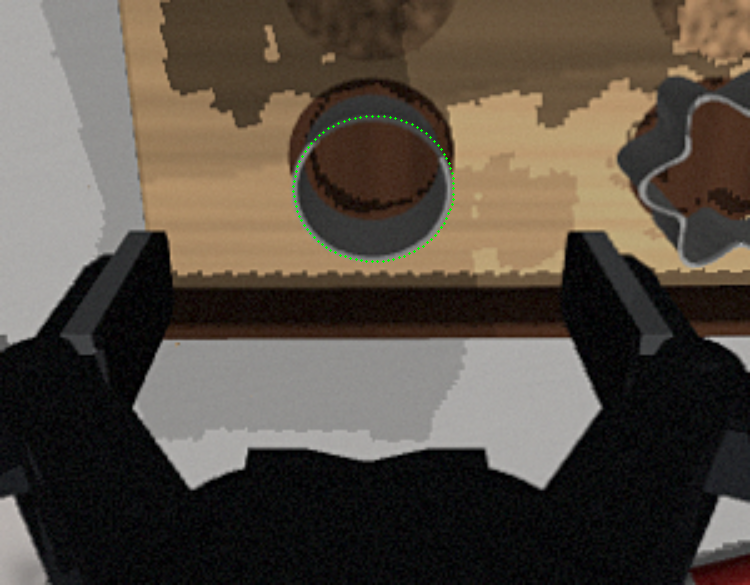

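The overlaid rim prediction coincides with the cutter's rim, centred near (259.5,226.6). Descending to grasp.

Call:
{"name": "move_arm", "arguments": {"gripper": [1, 1, 1, 1, 0.6, 0.6, 0.6], "linear": [[-0.1, 0.1, 1.5], [0, 0, 1.8], [0, 0, 1.2], [0, 0, 0], [0, 0, 0], [0, 0, 0], [0, 0, 0]], "twist": [0, 0, 0, 0, 0, 0, 0], "squeeze": 20}}

```text
clock: 14.55
position: [0.5761, -0.0675, 0.018]
tool_rot: [3.141, 0.001, 2.948]
force: [1.0, -0.7, -0.4]
grip_width: 0.0513
finger_force: 0.0
```

```bash
python3 - <<'E'
from h import *
to([.576,-.067,.015],np.pi-.195)
E
```

```text
at [ 0.5761 -0.0675  0.018 ] [3.141e+00 1.000e-03 2.948e+00] shift cm [0.02 0.05 0.3 ] twist 0.09
```

No contact; close, with a 2 mm lower pose.

Call:
{"name": "move_arm", "arguments": {"gripper": [0.6, 0, 0, 0, 0, 0, 0], "linear": [[0, 0, 0.2], [0, 0, 0], [0, 0, 0], [0, 0, 0], [0, 0, 0], [0, 0, 0], [0, 0, 0]], "twist": [0, 0, 0, 0, 0, 0, 0], "squeeze": 25}}

```text
clock: 15.25
position: [0.5758, -0.0674, 0.0155]
tool_rot: [3.141, 0.0, 2.948]
force: [-1.4, 0.8, 6.2]
grip_width: 0.0425
finger_force: 24.8
```

Call:
{"name": "move_arm", "arguments": {"gripper": [0, 0, 0, 0, 0, 0, 0], "linear": [[0, 0, -1], [0, 0, -3], [0, 0, -4], [0, 0, -2], [0, 0, 0], [0, 0, 0], [0, 0, 0]], "twist": [0, 0, 0, 0, 0, 0, 0]}}

```text
clock: 15.95
position: [0.5752, -0.0674, 0.1146]
tool_rot: [-3.141, -0.001, 2.948]
force: [-0.5, 0.8, -0.2]
grip_width: 0.0424
finger_force: 25.6
```

```bash
python3 - <<'E'
from h import *
to([.4505,-.2838,.116],np.pi-.195)
grab('wrist','w8')
E
```

```text
at [ 0.5752 -0.0674  0.1146] [-3.141e+00 -1.000e-03  2.948e+00] shift cm [  8.08 -23.63  -0.12] twist 0.09
```

Call:
{"name": "move_arm", "arguments": {"gripper": [0, 0, 0, 0, 0, 0, 0, 0], "linear": [[0.6, -1.7, 0], [1.1, -3.2, 0], [1.3, -3.8, 0], [1.3, -3.8, 0], [1.3, -3.8, 0], [1.1, -3.2, 0], [0.9, -2.6, 0], [0.5, -1.5, 0]], "twist": [0, 0, 0, 0, 0, 0, 0, 0]}}

```text
clock: 16.8
position: [0.4484, -0.2861, 0.1148]
tool_rot: [-3.141, -0.001, 2.945]
force: [0.4, 0.2, 0.3]
grip_width: 0.0422
finger_force: 25.6
```

Call:
{"name": "move_arm", "arguments": {"gripper": [0, 0, 0, 0, 0], "linear": [[0, 0, 3], [0, 0, 3], [0, 0, 0], [0, 0, 0], [0, 0, 0]], "twist": [0, 0, 0, 0, 0]}}

```text
clock: 17.3
position: [0.4511, -0.2839, 0.0564]
tool_rot: [-3.141, 0.001, 2.948]
force: [-0.0, -0.1, -0.3]
grip_width: 0.0425
finger_force: 25.7
```

```bash
python3 - <<'E'
from h import *
to([.4505,-.2838,.016],np.pi-.195)
w=grab('wrist','w9'); c=w['img'][:,:,::-1].copy()
t=np.linspace(0,6.283,90)
for ctr,r,z in[((.4505,-.2838),.068,.012)]:
  for k in t:
    p=proj(w,[ctr[0]+r*np.cos(k),ctr[1]+r*np.sin(k),z]); cv2.circle(c,(int(round(p[0])),int(round(p[1]))),0,(0,255,0),-1)
cv2.imwrite('pics/w9.png',cv2.resize(c[60:384],None,fx=1.5,fy=1.5,interpolation=2))
E
```

```text
at [ 0.4511 -0.2839  0.0564] [-3.141e+00  1.000e-03  2.948e+00] shift cm [0.07 0.   4.04] twist 0.08
```

View pics/w9.png

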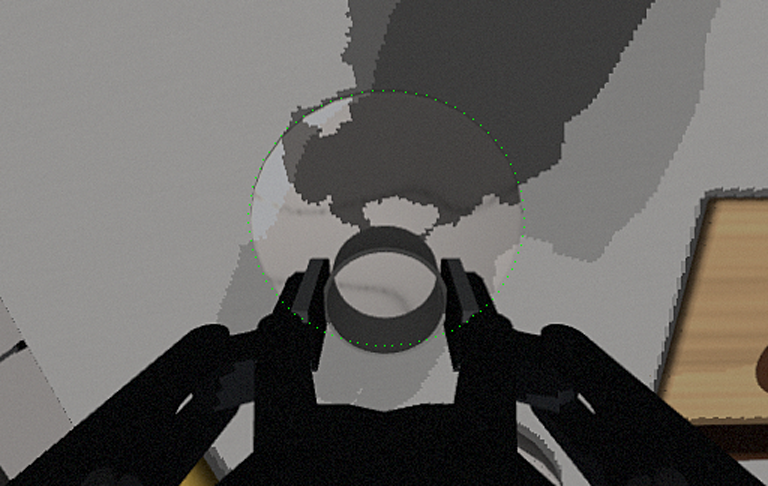

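The cutter hangs level in the fingers, and the predicted slab outline (centre near (385,218) in this crop) matches the slab. Lowering.

Call:
{"name": "move_arm", "arguments": {"gripper": [0, 0, 0, 0, 0, 0, 0], "linear": [[0, 0, 1.5], [0, 0, 1.5], [0, 0, 0.7], [0, 0, 0.2], [0, 0, 0.1], [0, 0, 0], [0, 0, 0]], "twist": [0, 0, 0, 0, 0, 0, 0]}}

```text
clock: 18.05
position: [0.4511, -0.2837, 0.0157]
tool_rot: [-3.141, 0.001, 2.948]
force: [0.6, -0.5, -0.4]
grip_width: 0.0424
finger_force: 25.7
```

Call:
{"name": "move_arm", "arguments": {"gripper": [0, 0, 0], "linear": [[0, 0, 0.1], [0, 0, 0.1], [0, 0, 0]], "twist": [0, 0, 0]}}

```text
clock: 18.35
position: [0.4514, -0.2838, 0.0147]
tool_rot: [-3.141, 0.001, 2.948]
force: [-6.1, 4.1, 29.8]
grip_width: 0.0426
finger_force: 28.3
```

Firm contact; back off 1 mm and release.

Call:
{"name": "move_arm", "arguments": {"gripper": [0, 0, 0.8, 0.8, 0.8, 0.8, 0.8, 0.8], "linear": [[0, 0, -0.1], [0, 0, 0], [0, 0, 0], [0, 0, 0], [0, 0, 0], [0, 0, -1.5], [0, 0, -4], [0, 0, -4]], "twist": [0, 0, 0, 0, 0, 0, 0, 0]}}

```text
clock: 19.15
position: [0.4503, -0.2834, 0.111]
tool_rot: [3.141, -0.001, 2.948]
force: [0.9, -0.3, 0.0]
grip_width: 0.0683
finger_force: 0.0
```

Call:
{"name": "move_arm", "arguments": {"gripper": [0.8, 0.8, 0.8, 0.8], "linear": [[0, 0, -4], [0, 0, -4], [0, 0, 0], [0, 0, 0]], "twist": [0, 0, 0, 0]}}

```text
clock: 19.55
position: [0.4511, -0.2835, 0.1908]
tool_rot: [-3.141, 0.002, 2.948]
force: [-0.7, 1.1, -1.4]
grip_width: 0.068
finger_force: 0.0
```

```bash
python3 - <<'E'
from h import *
to([.4808,.2367,.053],np.pi-.195)
w=grab('wrist','w10');s=grab('scene','s10')
# cutter rim check without viewing: dark blob inside slab
def blob(f,z):
    m=np.zeros(f['img'].shape[:2],np.uint8)
    P=np.array([proj(f,[.4505+.05*np.cos(k),-.2838+.05*np.sin(k),.03]) for k in np.linspace(0,6.28,60)]).astype(np.int32)
    cv2.fillPoly(m,[P],1); g=cv2.cvtColor(f['img'],cv2.COLOR_RGB2GRAY); print('med',np.median(g[m>0]))
    return m,g
m,g=blob(w,0)
best=[]
edge=cv2.Canny(cv2.GaussianBlur(g,(3,3),0),30,80); dt=cv2.distanceTransform(255-edge,cv2.DIST_L2,5)
t=np.linspace(0,6.283,120)
for dx in np.arange(-.02,.021,.002):
  for dy in np.arange(-.02,.021,.002):
    d=[]
    for z in(.012,.035):
      Q=np.array([proj(w,[.4505+dx+.022*np.cos(k),-.2838+dy+.022*np.sin(k),z]) for k in t]).round().astype(int)
      d.append(np.minimum(dt[Q[:,1],Q[:,0]],4).mean())
    best.append((d[1],dx,dy,d[0]))
print(np.round(sorted(best)[:4],4))
E
```

```text
at [ 0.4511 -0.2835  0.1908] [-3.141e+00  2.000e-03  2.948e+00] shift cm [ 7.12 51.63 13.75] twist 0.09
med 123.0
[[ 0.495  -0.002  -0.      0.52  ]
 [ 0.5867 -0.01    0.004   1.836 ]
 [ 0.5983 -0.008   0.004   1.0332]
 [ 0.675  -0.     -0.      0.635 ]]
```

The edge fit puts the cutter within about 2 mm of the slab's centre, flat. Returning the brown jar.

Call:
{"name": "move_arm", "arguments": {"gripper": [0.8, 0.8, 0.8, 0.8, 0.8, 0.8, 0.8, 0.8], "linear": [[0.3, 2.1, 0], [0.6, 4.1, 0], [0.6, 4.6, 0], [0.6, 4.6, 0], [0.6, 4.6, 0], [0.6, 4.6, 0], [0.6, 4.6, 0], [0.6, 4.6, 0]], "twist": [0, 0, 0, 0, 0, 0, 0, 0]}}

```text
clock: 20.45
position: [0.4709, 0.0585, 0.1885]
tool_rot: [-3.141, -0.002, 2.948]
force: [0.8, 0.2, -0.5]
grip_width: 0.0682
finger_force: 0.0
```

Call:
{"name": "move_arm", "arguments": {"gripper": [0.8, 0.8, 0.8, 0.8, 0.8, 0.8, 0.8], "linear": [[0.6, 4.6, 0], [0.6, 4.6, 0], [0.6, 4.2, 0], [0.5, 3.0, 0], [0.3, 1.4, 0], [0, 0, 3], [0, 0, 0]], "twist": [0, 0, 0, 0, 0, 0, 0]}}

```text
clock: 21.15
position: [0.4786, 0.2352, 0.1562]
tool_rot: [-3.137, -0.004, 2.948]
force: [-1.1, 0.8, -0.4]
grip_width: 0.0681
finger_force: 0.0
```

Call:
{"name": "move_arm", "arguments": {"gripper": [0.8, 0.8], "linear": [[0, 0, 0], [0, 0, 0]], "twist": [0, 0]}}

```text
clock: 21.35
position: [0.4808, 0.2358, 0.1601]
tool_rot: [3.142, 0.0, 2.947]
force: [-0.9, 0.1, -0.0]
grip_width: 0.0684
finger_force: 0.0
```

```bash
python3 - <<'E'
from h import *
to([.4808,.2367,.053],np.pi-.195)
E
```

```text
at [0.4808 0.2358 0.1601] [3.142 0.    2.947] shift cm [ 0.02  0.09 10.71] twist 0.01
```

Call:
{"name": "move_arm", "arguments": {"gripper": [0.8, 0.8, 0.8, 0.8, 0.8, 0, 0, 0], "linear": [[0, 0.1, 2], [0, 0, 3.5], [0, 0, 3.5], [0, 0, 1.6], [0, 0, 0], [0, 0, 0], [0, 0, 0], [0, 0, 0]], "twist": [0, 0, 0, 0, 0, 0, 0, 0], "squeeze": 30}}

```text
clock: 22.15
position: [0.4815, 0.2376, 0.055]
tool_rot: [3.14, 0.002, 2.948]
force: [-1.0, -0.6, 5.8]
grip_width: 0.042
finger_force: 29.6
```

Call:
{"name": "move_arm", "arguments": {"gripper": [0, 0, 0, 0, 0, 0], "linear": [[0, 0, 0], [0, 0, 0], [0, 0, -2], [0, 0, -4], [0, 0, -4], [0, 0, 0]], "twist": [0, 0, 0, 0, 0, 0]}}

```text
clock: 22.75
position: [0.483, 0.2386, 0.1592]
tool_rot: [3.136, 0.006, 2.948]
force: [0.8, 1.1, -0.6]
grip_width: 0.0424
finger_force: 31.0
```

```bash
python3 - <<'E'
from h import *
to([.5228,-.0568,.06],np.pi-.195)
E
```

```text
at [0.483  0.2386 0.1592] [3.136 0.006 2.948] shift cm [ -9.54 -28.28   9.81] twist 0.06
```

Call:
{"name": "move_arm", "arguments": {"gripper": [0, 0, 0, 0, 0, 0, 0, 0], "linear": [[-0.6, -1.7, 0], [-1.1, -3.2, 0], [-1.3, -3.9, 0], [-1.3, -3.9, 0], [-1.3, -3.9, 0], [-1.3, -3.9, 0], [-1.2, -3.5, 0], [-0.9, -2.7, 0]], "twist": [0, 0, 0, 0, 0, 0, 0, 0]}}

```text
clock: 23.55
position: [0.5178, -0.0443, 0.1543]
tool_rot: [3.142, 0.002, 2.946]
force: [0.9, 0.3, -0.4]
grip_width: 0.0422
finger_force: 30.9
```

Call:
{"name": "move_arm", "arguments": {"gripper": [0, 0, 0, 0, 0, 0], "linear": [[-0.5, -1.6, 0], [0, 0, 2.5], [0, 0, 3], [0, 0, 0], [0, 0, 0], [0, 0, 0]], "twist": [0, 0, 0, 0, 0, 0]}}

```text
clock: 24.15
position: [0.5202, -0.0585, 0.0999]
tool_rot: [3.141, 0.002, 2.948]
force: [0.4, -0.6, -1.3]
grip_width: 0.0424
finger_force: 31.0
```

```bash
python3 - <<'E'
from h import *
to([.5228,-.0568,.061],np.pi-.195)
E
```

```text
at [ 0.5202 -0.0585  0.0999] [3.141e+00 2.000e-03 2.948e+00] shift cm [-0.22  0.22  3.89] twist 0.09
```

Call:
{"name": "move_arm", "arguments": {"gripper": [0, 0, 0, 0, 0, 0, 0], "linear": [[-0.2, 0.2, 1.5], [0, 0, 1.5], [0, 0, 0.6], [0, 0, 0.2], [0, 0, 0.1], [0, 0, 0], [0, 0, 0]], "twist": [0, 0, 0, 0, 0, 0, 0]}}

```text
clock: 24.85
position: [0.5221, -0.0571, 0.0606]
tool_rot: [3.141, 0.001, 2.948]
force: [-6.2, -1.0, 23.1]
grip_width: 0.0425
finger_force: 31.9
```

Set down at its original spot. Release, rise and go to the white jar.

Call:
{"name": "move_arm", "arguments": {"gripper": [0, 0.8, 0.8, 0.8, 0.8, 0.8, 0.8, 0.8], "linear": [[0, 0, -0.1], [0, 0, 0], [0, 0, 0], [0, 0, 0], [0, 0, -2], [0, 0, -4], [0, 0, -4], [0, 0, -2]], "twist": [0, 0, 0, 0, 0, 0, 0, 0]}}

```text
clock: 25.65
position: [0.5226, -0.057, 0.1832]
tool_rot: [3.141, 0.003, 2.948]
force: [-0.4, 0.2, -2.3]
grip_width: 0.0684
finger_force: 0.0
```

Call:
{"name": "move_arm", "arguments": {"gripper": [0.9, 0.9, 0.9, 0.9, 0.9, 0.9, 0.9, 0.9], "linear": [[0.7, 2.1, 0], [1.2, 3.8, 0], [1.5, 4.6, 0], [1.5, 4.6, 0], [1.5, 4.6, 0], [1.5, 4.6, 0], [1.5, 4.6, 0], [1.3, 4, 0]], "twist": [0, 0, 0, 0, 0, 0, 0, 0]}}

```text
clock: 26.45
position: [0.4792, 0.2891, 0.1803]
tool_rot: [3.141, -0.0, 2.949]
force: [0.6, -0.2, -0.0]
grip_width: 0.0771
finger_force: 0.0
```

Call:
{"name": "move_arm", "arguments": {"gripper": [0.9, 0.9, 0.9, 0.9], "linear": [[1.1, 3.0, 0], [0, 0, 2], [0, 0, 0], [0, 0, 0]], "twist": [0, 0, 0, 0]}}

```text
clock: 26.85
position: [0.475, 0.3173, 0.1603]
tool_rot: [-3.14, -0.0, 2.947]
force: [1.5, -0.2, 0.0]
grip_width: 0.0772
finger_force: 0.0
```

```bash
python3 - <<'E'
from h import *
to([.4698,.3224,.0506],np.pi-.195)
E
```

```text
at [0.475  0.3173 0.1603] [-3.14  -0.     2.947] shift cm [ 0.61  0.41 10.97] twist 0.05
```

Call:
{"name": "move_arm", "arguments": {"gripper": [0.9, 0.9, 0.9, 0.9, 0.9, 0.9, 0, 0], "linear": [[0.6, 0.4, 0], [0, 0, 2], [0, 0, 3.5], [0, 0, 3.5], [0, 0, 1.8], [0, 0, 0], [0, 0, 0], [0, 0, 0]], "twist": [0, 0, 0, 0, 0, 0, 0, 0], "squeeze": 30}}

```text
clock: 27.65
position: [0.4706, 0.3236, 0.0539]
tool_rot: [3.14, 0.001, 2.948]
force: [-0.3, -0.5, -0.2]
grip_width: 0.049
finger_force: 0.2
```

Call:
{"name": "move_arm", "arguments": {"gripper": [0, 0, 0, 0], "linear": [[0, 0, 0], [0, 0, 0], [0, 0, 0], [0, 0, 0]], "twist": [0, 0, 0, 0]}}

```text
clock: 28.05
position: [0.4707, 0.3235, 0.0541]
tool_rot: [3.14, 0.002, 2.948]
force: [-1.1, -1.3, 7.8]
grip_width: 0.0477
finger_force: 29.6
```

```bash
python3 - <<'E'
from h import *
to([.5406,.0436,.058],np.pi-.195)
E
```

```text
at [0.4707 0.3235 0.0541] [3.140e+00 2.000e-03 2.948e+00] shift cm [-12.25 -26.12  -0.42] twist 0.07
```

Call:
{"name": "move_arm", "arguments": {"gripper": [0, 0, 0, 0, 0, 0, 0, 0], "linear": [[0, 0, -2], [0, 0, -4], [0, 0, -4], [-0.8, -1.7, 0], [-1.5, -3.2, 0], [-1.8, -3.8, 0], [-1.8, -3.8, 0], [-1.8, -3.8, 0]], "twist": [0, 0, 0, 0, 0, 0, 0, 0]}}

```text
clock: 28.85
position: [0.5146, 0.147, 0.1537]
tool_rot: [3.14, 0.002, 2.948]
force: [1.4, 0.2, -0.9]
grip_width: 0.0473
finger_force: 31.5
```

Call:
{"name": "move_arm", "arguments": {"gripper": [0, 0, 0, 0, 0, 0, 0, 0], "linear": [[-1.8, -3.8, 0], [-1.5, -3.2, 0], [-0.9, -1.9, 0], [-0.4, -0.8, 0], [0, 0, 2.5], [0, 0, 3], [0, 0, 0], [0, 0, 0]], "twist": [0, 0, 0, 0, 0, 0, 0, 0]}}

```text
clock: 29.65
position: [0.5407, 0.045, 0.0981]
tool_rot: [3.141, -0.0, 2.949]
force: [0.6, -0.5, 0.7]
grip_width: 0.0475
finger_force: 31.6
```

```bash
python3 - <<'E'
from h import *
to([.5412,.0445,.060],np.pi-.195)
E
```

```text
at [0.5407 0.045  0.0981] [ 3.141 -0.     2.949] shift cm [-0.06 -0.04  3.81] twist 0.13
```

Call:
{"name": "move_arm", "arguments": {"gripper": [0, 0, 0, 0, 0, 0, 0], "linear": [[0, 0, 1.5], [0, 0, 1.5], [0, 0, 0.5], [0, 0, 0.2], [0, 0, 0.1], [0, 0, 0], [0, 0, 0]], "twist": [0, 0, 0, 0, 0, 0, 0]}}

```text
clock: 30.35
position: [0.5412, 0.0445, 0.0601]
tool_rot: [3.141, 0.001, 2.948]
force: [-0.2, 0.1, 7.0]
grip_width: 0.0473
finger_force: 32.2
```

Call:
{"name": "move_arm", "arguments": {"gripper": [0.8, 0.8, 0.8, 0.8, 0.8, 0.8, 0.8, 0.8], "linear": [[0, 0, 0], [0, 0, 0], [0, 0, 0], [0, 0, -2], [0, 0, -4], [0, 0, -4], [0, 0, -4], [0, 0, 0]], "twist": [0, 0, 0, 0, 0, 0, 0, 0]}}

```text
clock: 31.15
position: [0.5427, 0.0445, 0.2041]
tool_rot: [3.139, 0.007, 2.948]
force: [0.3, -0.5, -0.4]
grip_width: 0.0679
finger_force: 0.0
```

Call:
{"name": "move_arm", "arguments": {"gripper": [0.8, 0.8, 0.8, 0.8, 0.8, 0.8], "linear": [[0, 0, -4], [0, 0, -4], [2, 2, 0], [0, 0, 0], [0, 0, 0], [0, 0, 0]], "twist": [0, 0, 0, 0, 0, 0]}}

```text
clock: 31.75
position: [0.5248, 0.0673, 0.2788]
tool_rot: [-3.141, -0.001, 2.948]
force: [-0.3, -1.1, -0.5]
grip_width: 0.068
finger_force: 0.0
```

```bash
python3 - <<'E'
from h import *
a,b=load('s0'),load('d0');A=grab('scene','s11');B=grab('side','d11')
from scipy.ndimage import label
def cmp(f,g,name,p):
    u,v=proj(f,p).round().astype(int);t=f['img'][v-8:v+9,u-10:u+11];R=g['img'][v-20:v+21,u-22:u+23]
    r=cv2.matchTemplate(R,t,cv2.TM_CCOEFF_NORMED);_,s,_,l=cv2.minMaxLoc(r);print(name,round(s,3),'shift px',l[0]-12,l[1]-12)
for n,p in(('white',[.5395,.0435,.108]),('brown',[.521,-.0565,.106]),('star',[.596,.035,.03])):
    cmp(a,A,n+' scene',p);cmp(b,B,n+' side',p)
# round cutter on slab: same-fit with edges
for f in(A,B):
    g=cv2.cvtColor(f['img'],cv2.COLOR_RGB2GRAY);dt=cv2.distanceTransform(255-cv2.Canny(g,40,100),cv2.DIST_L2,5);best=[]
    for dx in np.arange(-.02,.021,.002):
      for dy in np.arange(-.02,.021,.002):
        Q=np.array([proj(f,[.4505+dx+.022*np.cos(k),-.2838+dy+.022*np.sin(k),.035]) for k in np.linspace(0,6.28,80)]).round().astype(int)
        best.append((np.minimum(dt[Q[:,1],Q[:,0]],4).mean(),dx,dy))
    print(np.round(sorted(best)[:3],4))
print(monitor.observe()['clock'])
E
```

```text
white scene 0.958 shift px 0 0
white side 0.946 shift px 0 0
brown scene 0.929 shift px 0 1
brown side 0.952 shift px 0 0
star scene 0.966 shift px 0 0
star side 0.983 shift px 0 0
[[ 0.4175 -0.002   0.002 ]
 [ 0.42   -0.      0.002 ]
 [ 0.445  -0.     -0.    ]]
[[ 0.3625 -0.     -0.004 ]
 [ 0.3925 -0.002  -0.002 ]
 [ 0.4625 -0.     -0.002 ]]
31.85
```

All is in place; handing in.

```bash
python3 -c "
from h import *
print(bot.job_done())"
```

```text
the job is handed in; nothing more can be done
None
```

I handed the job in at about 32 s: by the last camera check both jars are back upright in their places, the round cutter lies within about 5 mm of the middle of the small marble slab, and the star cutter has not moved; the judge's result was not shown.

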